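Slide and press a diaphragm ring

TASK

Set the brass diaphragm ring with the hand press: hold the carriage's red release bar up while you slide the carriage along its rail until the ring is centred under the ram, then let the bar drop so that it catches in that notch. Then squeeze the press's sprung trigger all the way towards its fixed wooden grip, so that the ram drives the ring flush into its nest, and let go so that the ram rises again. Press the ring only with the ram, never with the fingers, and leave the loose parts on the counter where they lie.

Things in the scene. Friction and masses are not known exactly. Their poses are not given: they have to be found in the camera images.
- press: Green cast-iron hand press with its slide rail, one fixed piece. Origin on the counter straight under the ram axis; z up; y along the rail, the way the carriage must go; x to the open side of the C-frame. Column 55 x 65 mm, 87 to 142 mm behind the ram axis (-x). Head 65 mm wide (y), x = -142 to +32 mm, z = 130 to 170 mm. Rail 55 mm wide, y = -310 to +120 mm.
- ram_axis (a point): Point on the ram's axis, 55 mm above the counter; axes as the press. The ram's foot, a steel disc 48 mm across, has its underside 73 mm above the counter when up.
- ram (a joint): How far the ram is lowered, m: 0 up; 0.018 with the ring fully home. The trigger drives it, 0.0575 m per rad.
- carriage (a joint): Carriage travel along +y of the press, m. Starts anywhere in a long loading slot, 0 to 0.06; beyond it are steep-sided notches at 0.08, 0.10, 0.12, 0.14 and 0.16 between brass teeth beside the rail, on its +x side. 0.12 puts the ring exactly under the ram; 0.166 is the end. Teeth are passed only with the release bar up; it then slides with little friction.
- nest_rim (a point): Centre of the ring nest (dark rim, 73 mm outside) on the carriage, in the plane of the rim's top, 55 mm above the counter; axes as the press. The carriage is an aluminium block 62 mm wide (x), 200 mm long (y, from 160 mm on the -y side of this point to 40 mm on the +y side), deck top 43 mm above the counter.
- ring_top (a point): Centre of the top face of the brass diaphragm ring (62 mm outside, 13 mm high) in the nest; 6 mm above the nest rim at the start, level with it when pressed home, where it stays. Sinking it takes about 7 N.
- ring: The brass diaphragm ring itself, held in the carriage's nest; origin at the centre of its underside.
- bar_grip (a point): Grip point of the red release bar on the carriage, 130 mm on the -y side of the nest centre, at half the bar's height, 85 mm above the counter when down; axes as the press. The bar is 12 mm thick (y), 14 mm high, 96 mm long (x: 39 mm to the -x side, 57 mm to the +x side of this point), 35 mm clear above the deck. Pinch it from above, fingers closing along y.
- release_bar (a joint): How far the release bar is lifted, m: 0 down in the slot or a notch, 0.020 its upper stop. A spring pulls it down with 4 to 6 N. Its catch clears the teeth when up 0.014 or more. Let go within about 8 mm of a notch's centre, it drops in and holds the carriage within 1.5 mm of that notch.
- fixed_grip (a point): Point on the outer (-y) face of the fixed upright wooden grip on top of the press head, 248 mm above the counter, 20 mm on the -y side of the ram axis; axes as the press. The grip is 26 mm wide (x), 12 mm thick (y), from 168 to 268 mm above the counter.
- trigger_pad (a point): Point on the outer (+y) red face of the trigger, 70 mm up from its hinge; at rest 34 mm on the +y side of the ram axis, 243 mm above the counter. The trigger is a steel paddle 24 mm wide (x), 10 mm thick, 95 mm long, leaning away from the fixed grip at rest. Over their outer faces the two measure 54 mm at rest here, 32 mm squeezed. Pinch both from above, fingers closing along y.
- trigger (a joint): Trigger angle, rad: 0 at rest, 0.34 its stop; the ring is fully home at about 0.31, where the trigger stands upright, parallel to the fixed grip. Hinged at its foot, 2 mm on the +y side of the ram axis, 180 mm above the counter. Squeezing takes up to about 20 N at the trigger pad; it springs back when let go.
- cork_gasket: Loose cork gasket, a ring 60 mm outside, 6 mm high; leave it. Origin at its underside.
- stylus_bar: Loose steel bar 90 x 12 x 10 mm; leave it. Origin at its underside, x along it.
- record_clamp: Loose gilt record clamp, 56 mm across, 36 mm high, with a knob; leave it. Origin at its underside.
- end_cap: Loose dark brown bakelite cap, 44 mm across, 27 mm high; leave it. Origin at its underside.

How it is judged:
By the outcome, as a careful person would: the job done as asked, in the order asked, and still so for the second after the job is handed in, with the robot touching nothing.
It also fails if it takes over 48 s, if anything falls off the work surface, if the arm or the gripper's body presses on something with over 40 N, if the wrist force passes 120 N, or if a joint passes its speed limit or range.

ROBOT

A 7-joint arm with a two-finger parallel gripper is mounted at the origin on the work surface. World frame = base frame: x ahead of the robot, y to its left, z up, the work surface at z = 0. Lengths are in m, angles in rad, forces in N, time in s.
With the tool pointing down it reaches from about 0.375 to 0.925 m from the base axis. Payload 3.1 kg.
Tool frame: the origin (TCP) lies at the very end of the fingers, on their centre line; the grasp point (between the pads) lies 19 mm behind it; z points along the fingers, x is the direction in which the jaws open and shut, and the axes are right-handed (so a half turn about z gives the same grasp; the last joint's range is limited). The gripper opens to 85 mm and grips with 20 to 120 N. Pads are 22 mm wide; open, the fingers measure 114 mm over their backs; the gripper's body (76 mm by 85 mm) begins 54 mm behind the grasp point. The pads swing forward as they close: fully open they stand 13 mm farther back than shut.
Start: joints at [-1.328, 0.383, 0.044, 1.598, -0.018, 1.161, -0.05], TCP at [0.217, 0.613, 0.231] pointing down, gripper open.
Joint ranges: [-2.61, 2.61], [-0.41, 2.15], [-1.48, 1.57], [0, 2.5], [-1.57, 4.71], [0.05, 1.97], [-2.85, 2.85]. Speed limits (rad/s): [2.79, 2.79, 3.14, 3.14, 3.14, 3.14, 3.14].

INTERFACE

Orientations are given as a unit quaternion [x, y, z, w].
In Python, from bench import manip gives the robot as it stands.
- The arm moves only by the tool drive_tool, never from a script. Its arguments are lists of equal length, an entry for each row: "grip": the finger opening in m, from 0 to 0.0854; "delta_pos": the shift along the tool's x, y, z in m, a list of three; "spin": the turn about the tool's z in rad. A call has 1 to 20 rows; each row is the pose to reach, as a shift and turn from the pose commanded when the call began, along the tool's axes at that moment; what a row does not reach only later rows make up. A row lasts 1/12 s, in which the tool goes at most 41.7 mm and 7.16 degrees, less where a joint would pass 70% of its speed; a pose out of reach is approached as far as the arm can. A call with a gripper value outside its range is refused whole. The fingers move at their own pace and stop on an object; the grip force is fixed at half the most. Time passes only in rows, so rows that repeat a pose let the fingers close. It gives the time, the measured TCP pose, the force and the opening at its end, in the units of the state.
- manip.read_state(): the state, without advancing time (a new reading comes with each control period).
- manip.camera(name): name is "scene" or "top" or "wrist"; returns the picture (480x640x3 uint8, red, green, blue); there is no depth.
- manip.get_calibration(name): a dict with "mtx" (3x3 intrinsics, pixels), "pose" (4x4, takes a point from camera to world coordinates); the wrist camera has in their place "hand_eye" (4x4, takes a point from camera to tool coordinates, whose origin is the TCP and whose axes are the tool frame's). Camera axes: x right, y down, z forward; pixel columns grow to the right and rows downward; lengths in m; the calibration is good to about 2 mm. A picture is of the moment at which its call begins: read the wrist's pose just before it. get_calibration takes no time and is no camera call.
- manip.close_job(): hands the job in, once; it reports no verdict.
The state is a dict: "time_s": time; "qpos": joint angles; "joint_velocities": joint speeds; "effort": joint torques, N m; "tcp_pos": TCP position; "orientation": TCP orientation; "wrist_force": force on the tool from outside, world axes, zero at the start; "wrist_torque": the same for the moment, N m; "grip_width": finger opening in m.
Only numpy, scipy, OpenCV 4.12 (cv2) and the standard library are available. Lean on these libraries where they do the work, as an engineer would, in place of code of your own. Each camera call takes 0.05 s, during which the arm holds its last target.

## Working session

There is one attempt and no reset: what is moved stays moved. The work goes in short steps, Python scripts to look and compute and a tool call to move; the robot and the scene stay as the last step left them, time stands still between calls to the robot, and variables do not carry over. Pictures are saved under pics/ and viewed, and the job is handed in when it is done.

Besides the shell and the picture viewer there is one more tool, called as name(argument=value, ...), one argument or row to a line, values as JSON. drive_tool: Moves the arm, as the interface text tells. Its arguments: {"type":"object","properties":{"grip":{"type":"array"},"delta_pos":{"type":"array"},"spin":{"type":"array"}},"required":["grip","delta_pos","spin"]}

```bash
mkdir -p pics; ls
python3 - <<'E'
from bench import manip
import cv2,json
s=manip.read_state()
for k,v in s.items(): print(k,v)
for n in ("scene","top"):
    cv2.imwrite(f"pics/{n}0.png",manip.camera(n)[:,:,::-1])
for n in ("scene","top","wrist"): print(n,manip.get_calibration(n))
E
```

```text
pics
time_s 0.0
qpos [-1.3277745   0.38387224  0.04384338  1.59959183 -0.01789923  1.16123095
 -0.0498961 ]
joint_velocities [-5.12380896e-05 -1.51708252e-04 -7.43928911e-04 -1.27251364e-04
 -2.06879195e-03 -1.28168610e-03 -1.75098970e-04]
effort [ 2.70466417e-04 -4.33460104e+01  1.02486871e+00 -2.49516410e+01
  1.05144663e-02  1.13412799e-02 -1.31965939e-05]
tcp_pos [0.2169606  0.61169941 0.22985502]
orientation [ 0.81675844  0.57697818 -0.00106125  0.00084226]
wrist_force [-0.17192213  0.58033091 -0.2984654 ]
wrist_torque [ 0.01866113 -0.00883722 -0.0253446 ]
grip_width 0.0855657689856752
scene {'mtx': array([[568.97781212,   0.        , 318.76820025],
       [  0.        , 568.97781212, 232.8727733 ],
       [  0.        ,   0.        ,   1.        ]]), 'pose': array([[ 0.76100162,  0.48832616, -0.42709963,  0.95972809],
       [ 0.64873405, -0.57741883,  0.49571325, -0.36889059],
       [-0.00454562, -0.65431266, -0.75621047,  0.77041336],
       [ 0.        ,  0.        ,  0.        ,  1.        ]])}
top {'mtx': array([[482.59388748,   0.        , 320.88331869],
       [  0.    
[... 260 characters left out ...]
-02],
       [-3.07341209e-02, -5.59701925e-02, -9.97959293e-01,
         9.04076669e-01],
       [ 0.00000000e+00,  0.00000000e+00,  0.00000000e+00,
         1.00000000e+00]])}
wrist {'mtx': array([[359.92464844,   0.        , 320.94245202],
       [  0.        , 359.92464844, 236.34139962],
       [  0.        ,   0.        ,   1.        ]]), 'hand_eye': array([[ 9.99999974e-01,  3.94058429e-07, -2.28906747e-04,
        -1.25092104e-03],
       [ 6.61566496e-05,  9.56826853e-01,  2.90658508e-01,
        -7.45300340e-02],
       [ 2.19138659e-04, -2.90658515e-01,  9.56826828e-01,
        -1.44362764e-01],
       [ 0.00000000e+00,  0.00000000e+00,  0.00000000e+00,
         1.00000000e+00]])}
```

View pics/scene0.png

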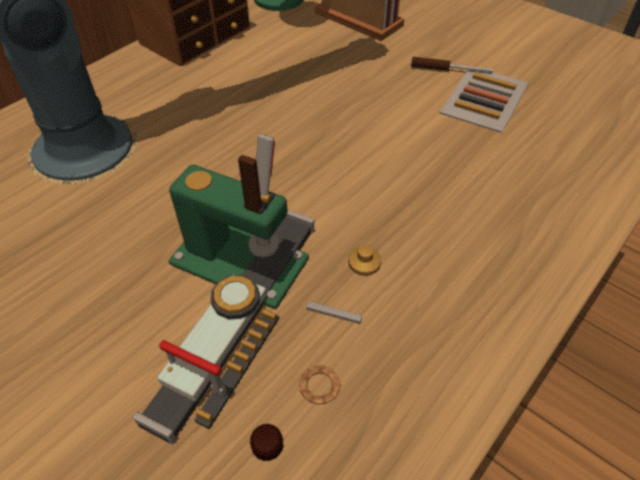

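View pics/top0.png

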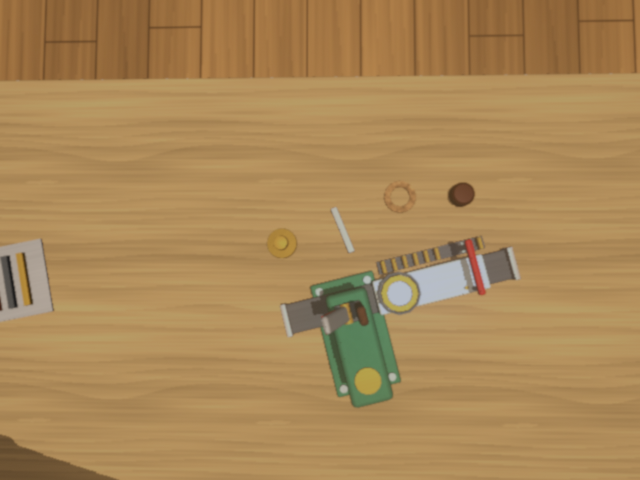

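```bash
cat > h.py <<'E'
from bench import manip
import numpy as np,cv2
def ray(n,uv,T=None):
    c=manip.get_calibration(n)
    P=c["pose"] if T is None else T@c["hand_eye"]
    d=P[:3,:3]@np.linalg.solve(c["mtx"],[uv[0],uv[1],1.]); return P[:3,3],d
def onplane(n,uv,z,T=None):
    o,d=ray(n,uv,T); return o+d*(z-o[2])/d[2]
def proj(n,p,T=None):
    c=manip.get_calibration(n)
    P=c["pose"] if T is None else T@c["hand_eye"]
    q=c["mtx"]@(P[:3,:3].T@(np.asarray(p)-P[:3,3])); return q[:2]/q[2]
def toolT(s):
    from scipy.spatial.transform import Rotation as R
    T=np.eye(4);T[:3,:3]=R.from_quat(s["orientation"]).as_matrix();T[:3,3]=s["tcp_pos"];return T
E
python3 - <<'E'
import cv2
a=cv2.imread("pics/top0.png")[220:420,270:530]; cv2.imwrite("pics/topz.png",cv2.resize(a,None,fx=3,fy=3,interpolation=cv2.INTER_CUBIC))
a=cv2.imread("pics/scene0.png")[120:450,130:380]; cv2.imwrite("pics/scenez.png",cv2.resize(a,None,fx=1.8,fy=1.8,interpolation=cv2.INTER_CUBIC))
E
```

```text
(no output)
```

View pics/topz.png

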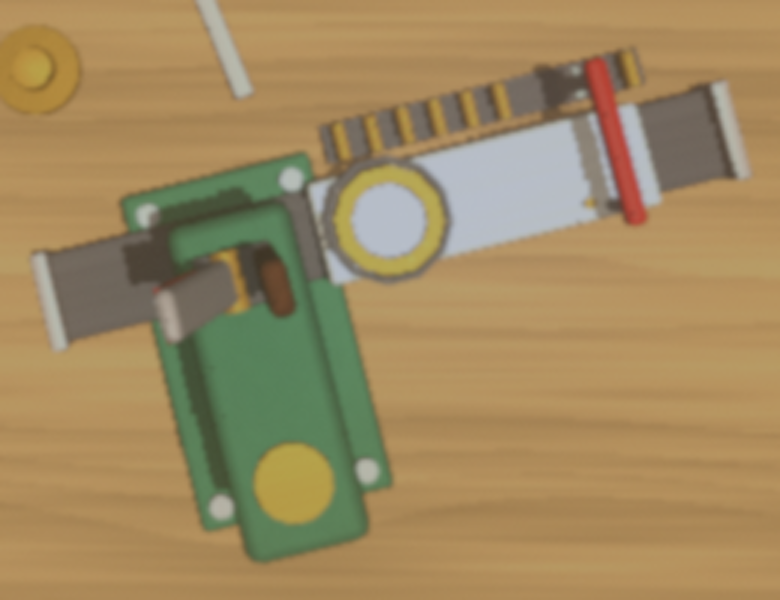

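View pics/scenez.png

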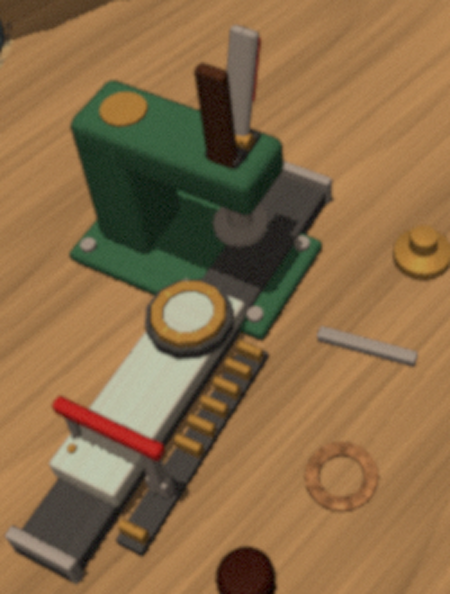

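Run:
```python
from h import *
I=cv2.imread("pics/top0.png");S=cv2.imread("pics/scene0.png")
def big(m):
    n,l,st,c=cv2.connectedComponentsWithStats(m.astype(np.uint8)); i=1+np.argmax(st[1:,4]); return (l==i).astype(np.uint8),st[i],c[i]
def red(I):
    b,g,r=[I[...,k].astype(int) for k in range(3)]
    return (r>110)&(g<60)&(b<60)
for n,im in(("top",I),("scene",S)):
    m,st,c=big(red(im)); cn=max(cv2.findContours(m,0,1)[0],key=cv2.contourArea)
    R=cv2.minAreaRect(cn); print(n,st,c,R, cv2.boxPoints(R).tolist())
    print(onplane(n,R[0],.092 if n=="top" else .088))
m,_,_=big(red(I)); ys,xs=np.nonzero(m); P=np.array([onplane("top",(x,y),.092)[:2] for x,y in zip(xs,ys)])
c=P.mean(0);u,s,v=np.linalg.svd(P-c);ax=v[0]; t=(P-c)@ax; print("bar",c,ax,np.degrees(np.arctan2(ax[1],ax[0])),np.ptp(t))
b,g,r=[I[...,k].astype(int) for k in range(3)]
m,st,cc=big((g>r+15)&(g>b+10)); print("green",st)
# brass ring in top
H=cv2.cvtColor(I,cv2.COLOR_BGR2HSV); sub=H[265:325,370:430]
m=((H[...,0]>15)&(H[...,0]<32)&(H[...,1]>120)).astype(np.uint8); mm=np.zeros_like(m);mm[265:325,370:430]=m[265:325,370:430]
print(H[293,383],H[250,350], H[293,400])
cv2.imwrite("pics/m.png",cv2.resize(mm[265:325,370:430]*255,None,fx=5,fy=5))
```

```text
top [466 246   1   1   1] [466. 246.] ((466.0, 246.0), (0.0, 0.0), 0.0) [[466.0, 246.0], [466.0, 246.0], [466.0, 246.0], [466.0, 246.0]]
[ 0.6198362  -0.18600556  0.092     ]
scene [160 341  60  33 534] [189.51872659 357.33895131] ((189.35365295410156, 357.3170471191406), (64.46511840820312, 9.219280242919922), 24.775142669677734) [[158.15609741210938, 347.9950866699219], [162.01950073242188, 339.6243591308594], [220.55120849609375, 366.6390075683594], [216.68780517578125, 375.0097351074219]]
[ 0.5849105  -0.20034113  0.088     ]
bar [ 0.6198362  -0.18600556] [1. 0.] 0.0 0.0
green [ 321  288   79  119 4411]
[ 26 141 181] [ 30  17 182] [108  23 200]
```

View pics/m.png

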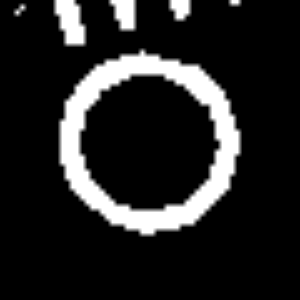

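Run:
```python
from h import *
I=cv2.imread("pics/top0.png")
def big(m):
    n,l,st,c=cv2.connectedComponentsWithStats(m.astype(np.uint8)); i=1+np.argmax(st[1:,4]); return (l==i).astype(np.uint8)
b,g,r=[I[...,k].astype(int) for k in range(3)]
m=big((r>120)&(g<75)&(b<80)); print(m.sum())
def pts(m,z):
    ys,xs=np.nonzero(m); return np.array([onplane("top",(x,y),z)[:2] for x,y in zip(xs,ys)])
P=pts(m,.092);c=P.mean(0);v=np.linalg.svd(P-c)[2];ax=v[0]*np.sign(v[0][0]);n=np.array([-ax[1],ax[0]])
t=(P-c)@ax;w=(P-c)@n;print("bar",c,np.degrees(np.arctan2(ax[1],ax[0])),np.ptp(t),np.ptp(w), "mid",c+ax*(t.max()+t.min())/2)
H=cv2.cvtColor(I,cv2.COLOR_BGR2HSV)
m=((H[...,0]>15)&(H[...,0]<32)&(H[...,1]>120)).astype(np.uint8);mm=np.zeros_like(m);mm[274:314,380:420]=m[274:314,380:420];mm=big(mm)
cn=max(cv2.findContours(mm,0,1)[0],key=cv2.contourArea);C=np.array([onplane("top",p[0],.061)[:2] for p in cn],np.float32)
e=cv2.fitEllipse(C*1000);print("ring",e)
ring=np.array(e[0])/1000
# carriage deck: bright bluish
m=big((b>165)&(b>=r)&(np.arange(640)[None]>370)&(np.arange(640)[None]<500))
D=pts(m,.043);cd=D.mean(0)
R=cv2.minAreaRect((D*1000).astype(np.float32));print("deck",R)
# green head: bright green top
m=big((g>r+15)&(g>b+10)&(g>100)); print("green",m.sum())
out=cv2.resize((m*255)[220:420,270:530],None,fx=3,fy=3,interpolation=0);cv2.imwrite("pics/m2.png",out)
# endcaps
for nm,z in (("a",.02),("b",.03)):
  for q in [(32,255),(48,252),(52,350),(67,346),(712,85),(726,82),(735,180),(748,176)]:
    print(nm,q,onplane("top",(270+q[0]/3,220+q[1]/3),z)[:2].round(4))
```

```text
197
bar [ 0.59318393 -0.19661707] 11.94810878348249 0.09067050734839432 0.010704279172019916 mid [ 0.58572273 -0.19819594]
ring ((539.8916015625, -78.41185760498047), (59.58844757080078, 60.84743881225586), 145.47848510742188)
deck ((558.2988891601562, -149.86358642578125), (57.60429382324219, 91.93147277832031), 14.508578300476074)
green 3831
a (32, 255) [0.5156 0.1321]
a (48, 252) [0.5175 0.1224]
a (52, 350) [0.4584 0.1197]
a (67, 346) [0.4608 0.1106]
a (712, 85) [ 0.6187 -0.2795]
a (726, 82) [ 0.6205 -0.2879]
a (735, 180) [ 0.5615 -0.2919]
a (748, 176) [ 0.5639 -0.2997]
b (32, 255) [0.5164 0.131 ]
b (48, 252) [0.5182 0.1213]
b (52, 350) [0.4598 0.1187]
b (67, 346) [0.4622 0.1097]
b (712, 85) [ 0.6183 -0.276 ]
b (726, 82) [ 0.6201 -0.2843]
b (735, 180) [ 0.5618 -0.2883]
b (748, 176) [ 0.5641 -0.296 ]
```

View pics/m2.png

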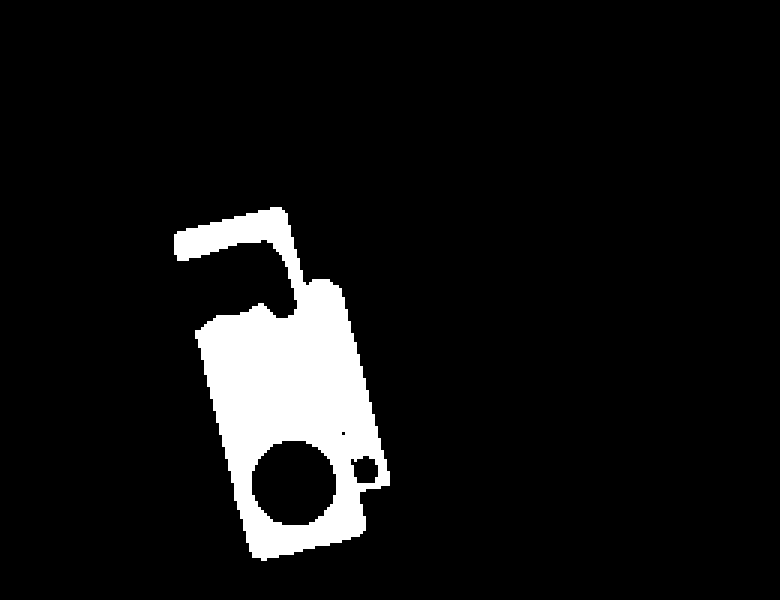

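drive_tool(
  grip=[0.085, 0.085, 0.085, 0.085, 0.085, 0.085, 0.085, 0.085, 0.085, 0.085, 0.085, 0.085],
  delta_pos=[
    [0, 0, -0.04],
    [0, 0, -0.08],
    [0, 0, -0.11],
    [-0.65, 0.61, -0.11],
    [-0.65, 0.61, -0.11],
    [-0.65, 0.61, -0.11],
    [-0.65, 0.61, -0.11],
    [-0.65, 0.61, -0.11],
    [-0.65, 0.61, -0.11],
    [-0.65, 0.61, -0.11],
    [-0.65, 0.61, -0.11],
    [-0.65, 0.61, -0.11],
  ],
  spin=[0.12, 0.25, 0.37, 0.5, 0.62, 0.75, 0.87, 1.0, 1.12, 1.25, 1.37, 1.5],
)

```text
time_s: 1.1
tcp_pos: [0.3678, 0.2668, 0.3408]
orientation: [0.991, -0.135, -0.0, 0.0]
wrist_force: [0.4, 0.7, -0.1]
grip_width: 0.0851
```

Run:
```python
from h import *
s=manip.read_state();print(s["time_s"],s["qpos"].round(3),s["tcp_pos"],s["orientation"])
for q,z in [((231,220),.17),((307,545),.17),((175,235),.17),((287,207),.17)]: print(q,onplane("top",(270+q[0]/3,220+q[1]/3),z).round(4))
```

```text
1.1 [-1.127 -0.104  0.382  1.915  0.04   1.324 -1.027] [0.36781273 0.26682582 0.34076788] [ 9.90833579e-01 -1.35087607e-01 -3.71790183e-04  1.33942061e-04]
(231, 220) [0.5449 0.0145 0.17  ]
(307, 545) [ 0.3841 -0.0228  0.17  ]
(175, 235) [0.5373 0.0427 0.17  ]
(287, 207) [ 0.5515 -0.0137  0.17  ]
```

drive_tool(
  grip=[0.085, 0.085, 0.085, 0.085, 0.085, 0.085, 0.085, 0.085, 0.085, 0.085, 0.085, 0.085, 0.085, 0.085, 0.085, 0.085],
  delta_pos=[
    [0.326, 0.4, 0],
    [0.326, 0.4, 0],
    [0.326, 0.4, 0],
    [0.326, 0.4, 0],
    [0.326, 0.4, 0],
    [0.326, 0.4, 0],
    [0.326, 0.4, 0],
    [0.326, 0.4, 0],
    [0.326, 0.4, 0],
    [0.326, 0.4, 0],
    [0.326, 0.4, 0],
    [0.326, 0.4, 0],
    [0.326, 0.4, 0],
    [0.326, 0.4, 0],
    [0.326, 0.4, 0],
    [0.326, 0.4, 0],
  ],
  spin=[0.12, 0.25, 0.37, 0.5, 0.62, 0.75, 0.87, 1.0, 1.056, 1.056, 1.056, 1.056, 1.056, 1.056, 1.056, 1.056],
)

```text
time_s: 2.43
tcp_pos: [0.5774, -0.2007, 0.3406]
orientation: [0.79, -0.613, -0.001, -0.0]
wrist_force: [0.8, 0.8, -0.2]
grip_width: 0.0849
```

Run:
```python
from h import *
s=manip.read_state();print(s["time_s"],s["qpos"].round(3),s["tcp_pos"],s["orientation"])
cv2.imwrite("pics/w1.png",manip.camera("wrist")[:,:,::-1]); np.save("w1T.npy",toolT(s))
```

```text
2.4333 [-0.444  0.318  0.899  1.59  -0.254  1.358 -0.835] [ 0.57738666 -0.20069917  0.34060345] [ 7.90121243e-01 -6.12949725e-01 -9.94374942e-04 -2.60210161e-04]
```

View pics/w1.png

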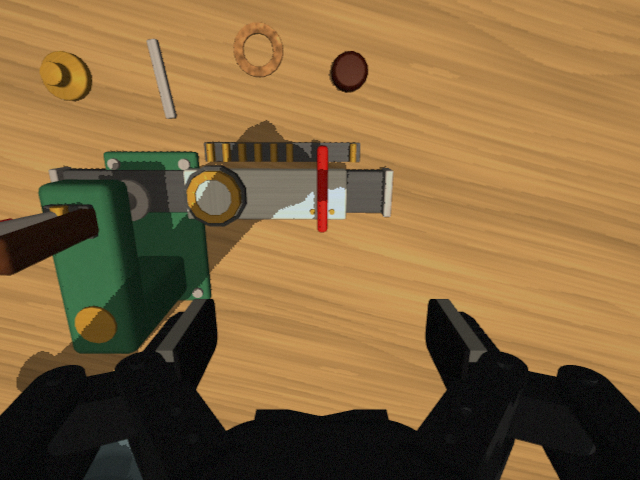

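```bash
cat > meas.py <<'E'
from h import *
def meas(png,T,n="wrist",zbar=.092):
    I=cv2.imread(png); b,g,r=[I[...,k].astype(int) for k in range(3)]
    m=((r>90)&(g<60)&(b<60)).astype(np.uint8)
    k,l,st,c=cv2.connectedComponentsWithStats(m); i=1+np.argmax(st[1:,4]); m=l==i
    ys,xs=np.nonzero(m); P=np.array([onplane(n,(x,y),zbar,T)[:2] for x,y in zip(xs,ys)])
    R=cv2.minAreaRect((P*1000).astype(np.float32)); print("bar rect mm",R, "px",st[i])
    return I,R
E
python3 - <<'E'
from meas import *
T=np.load("w1T.npy");I,R=meas("pics/w1.png",T)
H=cv2.cvtColor(I,cv2.COLOR_BGR2HSV)
a=I[150:240,180:400];cv2.imwrite("pics/w1z.png",cv2.resize(a,None,fx=3.6,fy=3.6,interpolation=cv2.INTER_CUBIC))
m=((H[...,0]>12)&(H[...,0]<32)&(H[...,1]>110)&(H[...,2]>60)).astype(np.uint8); mm=np.zeros_like(m);mm[163:228,186:246]=m[163:228,186:246]
k,l,st,c=cv2.connectedComponentsWithStats(mm); i=1+np.argmax(st[1:,4]);mm=(l==i).astype(np.uint8)
cn=max(cv2.findContours(mm,0,1)[0],key=cv2.contourArea)
C=np.array([onplane("wrist",p[0],.061,T)[:2]*1000 for p in cn],np.float32);e=cv2.fitEllipse(C);print("ring",e)
for q in [(50,171),(51,215),(393,169),(391,217)]:
  print(q,onplane("wrist",q,.025,T)[:2].round(4))
t=T[:3,0];print("toolx angle",np.degrees(np.arctan2(t[1],t[0])))
E
```

```text
bar rect mm ((584.1730346679688, -200.97312927246094), (93.83040618896484, 11.867535591125488), 14.206334114074707) px [317 146  12  86 882]
ring ((538.5059814453125, -78.11188507080078), (62.060462951660156, 63.973045349121094), 56.67880630493164)
(50, 171) [0.5107 0.1366]
(51, 215) [0.4524 0.1333]
(393, 169) [ 0.6212 -0.2837]
(391, 217) [ 0.561  -0.3002]
toolx angle -75.60627922512693
```

View pics/w1z.png

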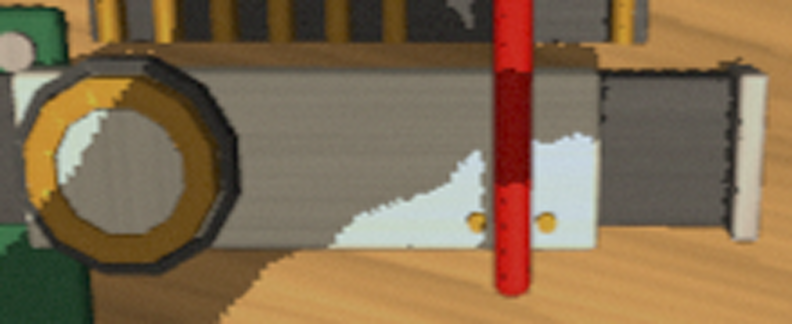

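drive_tool(
  grip=[0.04, 0.04, 0.04, 0.04, 0.04, 0.04, 0.04, 0.04],
  delta_pos=[
    [0.002, 0.004, 0.04],
    [0.002, 0.004, 0.08],
    [0.002, 0.004, 0.12],
    [0.002, 0.004, 0.16],
    [0.002, 0.004, 0.2],
    [0.002, 0.004, 0.21],
    [0.002, 0.004, 0.21],
    [0.002, 0.004, 0.21],
  ],
  spin=[0.004, 0.004, 0.004, 0.004, 0.004, 0.004, 0.004, 0.004],
)

```text
time_s: 3.15
tcp_pos: [0.5751, -0.2042, 0.1325]
orientation: [0.789, -0.614, 0.0, -0.0]
wrist_force: [0.7, -0.7, 0.5]
grip_width: 0.0403
```

Run:
```python
from meas import *
s=manip.read_state();T=toolT(s);print(s["time_s"],s["tcp_pos"],s["wrist_force"])
cv2.imwrite("pics/w2.png",manip.camera("wrist")[:,:,::-1])
I,R=meas("pics/w2.png",T)
c=np.array([*R[0],85])/1000
d=T[:3,:3].T@(c-T[:3,3]);print("bar centre in tool",d)
t=T[:3,0];print("toolx angle",np.degrees(np.arctan2(t[1],t[0])))
```

```text
3.15 [ 0.57506275 -0.204216    0.13246215] [ 0.73341641 -0.72138875  0.50161241]Traceback (most recent call last):
  File "<stdin>", line 4, in <module>
  File "meas.py", line 6, in meas
    ys,xs=np.nonzero(m); P=np.array([onplane(n,(x,y),zbar,T)[:2] for x,y in zip(xs,ys)])
                                     ~~~~~~~^^^^^^^^^^^^^^^^
  File "h.py", line 8, in onplane
    o,d=ray(n,uv,T); return o+d*(z-o[2])/d[2]
        ~~~^^^^^^^^
  File "h.py", line 4, in ray
    c=manip.get_calibration(n)
ValueError: time passes only in moves, steps and waits
```

View pics/w2.png

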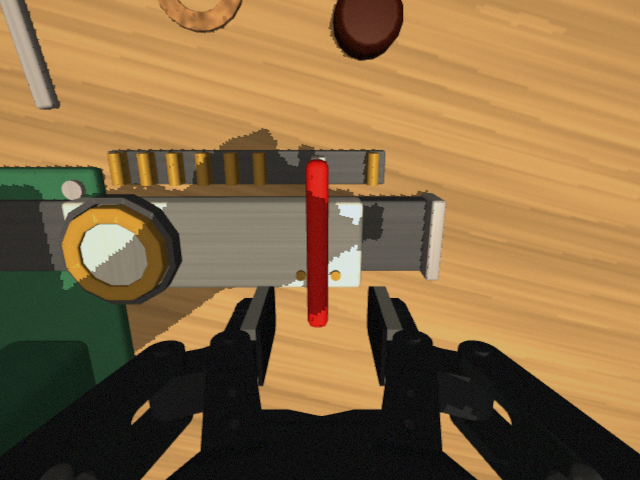

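drive_tool(
  grip=[0.04, 0.04, 0.04, 0.04, 0.0, 0.0, 0.0, 0.0, 0.0, 0.0, 0.0],
  delta_pos=[
    [-0.002, 0, 0.035],
    [-0.002, 0, 0.06],
    [-0.002, 0, 0.066],
    [-0.002, 0, 0.066],
    [-0.002, 0, 0.066],
    [-0.002, 0, 0.066],
    [-0.002, 0, 0.066],
    [-0.002, 0, 0.066],
    [-0.002, 0, 0.066],
    [-0.002, 0, 0.066],
    [-0.002, 0, 0.066],
  ],
  spin=[0, 0, 0, 0, 0, 0, 0, 0, 0, 0, 0],
)

```text
time_s: 4.12
tcp_pos: [0.576, -0.2044, 0.0682]
orientation: [0.788, -0.615, 0.002, -0.001]
wrist_force: [-0.2, 0.1, 6.0]
grip_width: 0.0108
```

```bash
sed -i 's/^import numpy as np,cv2/import numpy as np,cv2,functools\ncal=functools.lru_cache(None)(manip.get_calibration)/; s/c=manip.get_calibration(n)/c=cal(n)/' h.py
python3 - <<'E'
from meas import *
s=manip.read_state();T=toolT(s);print(s["time_s"],s["tcp_pos"],s["wrist_force"],s["grip_width"])
cv2.imwrite("pics/w3.png",manip.camera("wrist")[:,:,::-1])
E
```

```text
4.1167 [ 0.57597189 -0.20444137  0.06815334] [-0.15256905  0.07031117  6.00480348] 0.010810245055460582
```

View pics/w3.png

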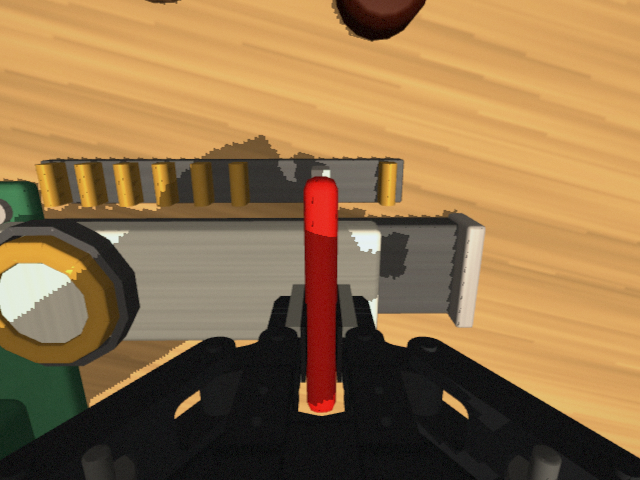

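drive_tool(
  grip=[0, 0, 0, 0, 0],
  delta_pos=[
    [0, 0, -0.006],
    [0, 0, -0.012],
    [0, 0, -0.018],
    [0, 0, -0.019],
    [0, 0, -0.019],
  ],
  spin=[0, 0, 0, 0, 0],
)

```text
time_s: 4.58
tcp_pos: [0.5752, -0.2022, 0.0847]
orientation: [0.789, -0.615, 0.001, -0.001]
wrist_force: [5.2, 0.8, -6.5]
grip_width: 0.0108
```

drive_tool(
  grip=[0, 0, 0, 0, 0, 0, 0, 0, 0, 0, 0, 0, 0],
  delta_pos=[
    [-0.004, 0, -0.019],
    [-0.013, 0, -0.019],
    [-0.023, 0, -0.019],
    [-0.033, 0, -0.019],
    [-0.043, 0, -0.019],
    [-0.053, 0, -0.019],
    [-0.063, 0, -0.019],
    [-0.073, 0, -0.019],
    [-0.082, 0, -0.019],
    [-0.088, 0, -0.019],
    [-0.091, 0, -0.019],
    [-0.091, 0, -0.019],
    [-0.091, 0, -0.019],
  ],
  spin=[0, 0, 0, 0, 0, 0, 0, 0, 0, 0, 0, 0, 0],
)

```text
time_s: 5.67
tcp_pos: [0.5488, -0.1097, 0.0969]
orientation: [0.79, -0.614, -0.003, 0.001]
wrist_force: [12.2, 3.2, -34.6]
grip_width: 0.0106
```

drive_tool(
  grip=[0, 0, 0, 0],
  delta_pos=[
    [0, 0, 0.01],
    [0, 0, 0.018],
    [0, 0, 0.018],
    [0, 0, 0.018],
  ],
  spin=[0, 0, 0, 0],
)

```text
time_s: 6.0
tcp_pos: [0.5505, -0.1153, 0.0848]
orientation: [0.788, -0.615, -0.001, 0.001]
wrist_force: [2.2, 0.3, -6.2]
grip_width: 0.0102
```

Run:
```python
from meas import *
s=manip.read_state();T=toolT(s);print(s["time_s"],s["tcp_pos"],s["wrist_force"],s["grip_width"])
cv2.imwrite("pics/w4.png",manip.camera("wrist")[:,:,::-1]);np.save("w4T.npy",T)
cv2.imwrite("pics/scene4.png",manip.camera("scene")[120:450,130:380,::-1].repeat(1,0))
```

```text
6.0 [ 0.55048875 -0.11529043  0.08475166] [ 2.18287335  0.28510899 -6.16400229] 0.010200926405461235
```

View pics/w4.png

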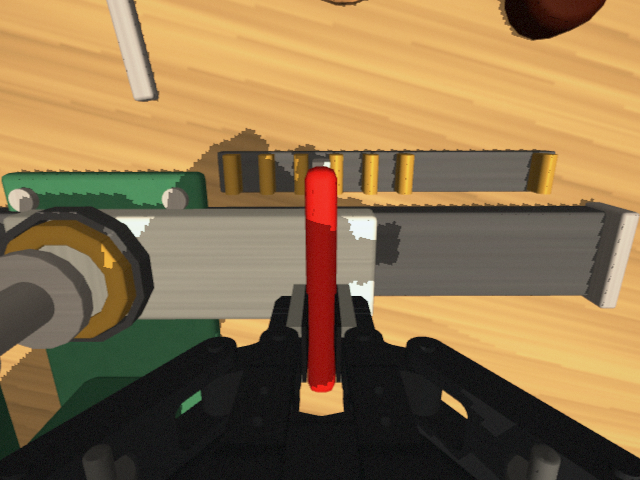

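View pics/scene4.png

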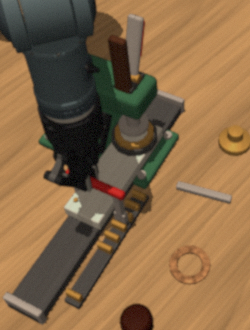

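drive_tool(
  grip=[0, 0, 0, 0, 0, 0],
  delta_pos=[
    [-0.001, 0, 0],
    [-0.001, 0, 0.005],
    [-0.001, 0, 0.01],
    [-0.001, 0, 0.015],
    [-0.001, 0, 0.017],
    [-0.001, 0, 0.017],
  ],
  spin=[0, 0, 0, 0, 0, 0],
)

```text
time_s: 6.6
tcp_pos: [0.551, -0.1154, 0.0758]
orientation: [0.788, -0.616, -0.004, -0.002]
wrist_force: [-18.1, 5.3, 46.7]
grip_width: 0.0098
```

drive_tool(
  grip=[0.0, 0.0, 0.03, 0.04, 0.04, 0.04],
  delta_pos=[
    [0, 0, -0.008],
    [0, 0, -0.008],
    [0, 0, -0.008],
    [0, 0, -0.008],
    [0, 0, -0.008],
    [0, 0, -0.008],
  ],
  spin=[0, 0, 0, 0, 0, 0],
)

```text
time_s: 7.1
tcp_pos: [0.552, -0.1141, 0.0761]
orientation: [0.788, -0.615, 0.001, -0.0]
wrist_force: [-0.4, -0.9, 0.5]
grip_width: 0.0402
```

Run:
```python
from meas import *
s=manip.read_state();T=toolT(s);print(s["time_s"],s["tcp_pos"],s["wrist_force"],s["grip_width"])
cv2.imwrite("pics/w5.png",manip.camera("wrist")[:,:,::-1]);np.save("w5T.npy",T)
a=manip.camera("scene")[120:420,130:380,::-1];cv2.imwrite("pics/scene5.png",cv2.resize(a,None,fx=2,fy=2,interpolation=cv2.INTER_CUBIC))
```

```text
7.1 [ 0.55204314 -0.11409403  0.07605662] [-0.3820395  -0.85214127  0.53461277] 0.0401720157429337
```

View pics/w5.png

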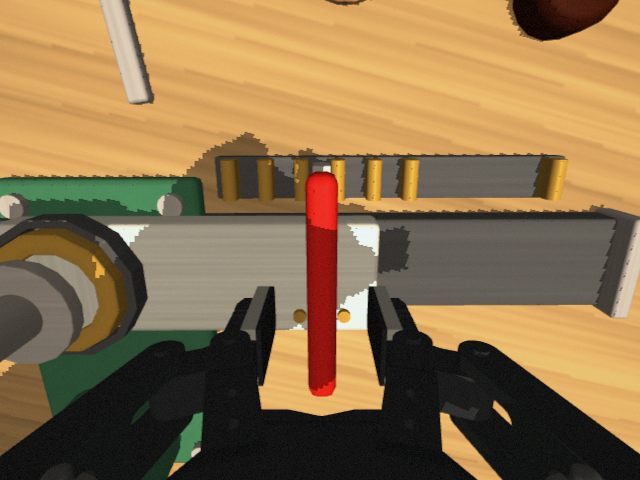

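View pics/scene5.png

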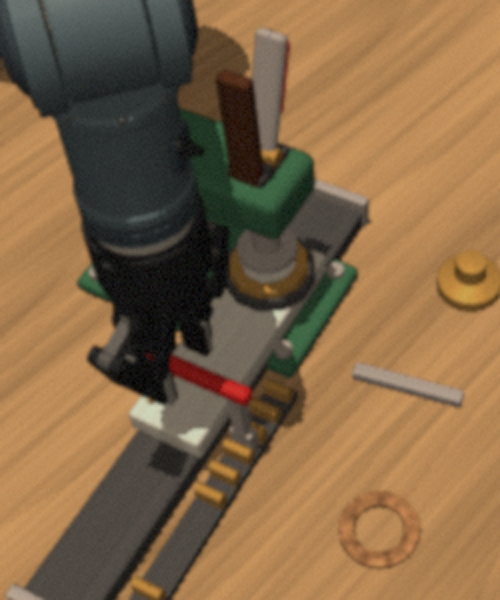

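drive_tool(
  grip=[0.04, 0.04, 0.04, 0.085, 0.085, 0.085, 0.085, 0.085, 0.085, 0.085, 0.085, 0.085, 0.085, 0.085],
  delta_pos=[
    [0, 0, -0.02],
    [0, 0, -0.06],
    [0, 0, -0.1],
    [0, 0, -0.14],
    [0, 0, -0.18],
    [0, 0, -0.22],
    [0, 0, -0.26],
    [-0.02, 0, -0.3],
    [-0.06, 0.002, -0.314],
    [-0.1, 0.004, -0.314],
    [-0.137, 0.004, -0.314],
    [-0.137, 0.004, -0.314],
    [-0.137, 0.004, -0.314],
    [-0.137, 0.004, -0.314],
  ],
  spin=[0, 0, 0, 0, 0, 0, 0, 0, 0, 0, 0, 0, 0, 0],
)

```text
time_s: 8.37
tcp_pos: [0.5141, 0.0174, 0.3901]
orientation: [0.789, -0.615, 0.0, 0.0]
wrist_force: [-0.0, -0.7, -0.6]
grip_width: 0.0851
```

Run:
```python
from meas import *
s=manip.read_state();T=toolT(s);print(s["time_s"],s["tcp_pos"],s["wrist_force"],s["grip_width"])
cv2.imwrite("pics/w6.png",manip.camera("wrist")[:,:,::-1]);np.save("w6T.npy",T)
cv2.imwrite("pics/top6.png",manip.camera("top")[:,:,::-1])
a=manip.camera("scene")[120:420,130:380,::-1];cv2.imwrite("pics/scene6.png",cv2.resize(a,None,fx=2,fy=2,interpolation=cv2.INTER_CUBIC))
t=T[:3,0];print("toolx angle",np.degrees(np.arctan2(t[1],t[0])))
```

```text
8.3667 [0.51412606 0.01741348 0.39010735] [-0.02702839 -0.66819785 -0.63312392] 0.08505026927631898
toolx angle -75.90193467805526
```

View pics/w6.png

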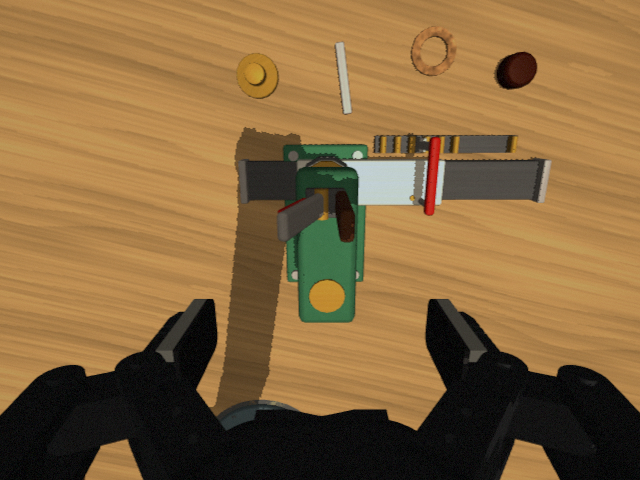

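View pics/scene6.png

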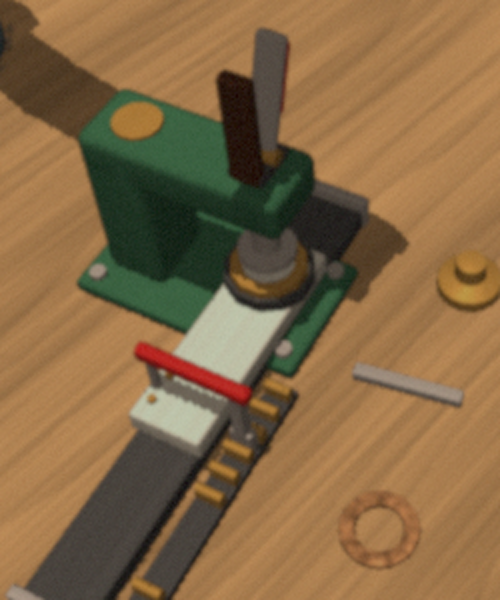

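Run:
```python
from meas import *
T=np.load("w6T.npy");I=cv2.imread("pics/w6.png")
cv2.imwrite("pics/w6z.png",cv2.resize(I[140:330,230:460],None,fx=3.4,fy=3.1,interpolation=cv2.INTER_CUBIC))
b=np.array([[.0,0,0]])
yaw=np.radians(14.1);X=np.array([np.cos(yaw),np.sin(yaw)]);Y=np.array([-X[1],X[0]])
def P(uv,z): p=onplane("wrist",uv,z,T)[:2]; q=p-np.array([.5165,.0105]); print(uv,z,p.round(4),"press xy",(q@X).round(4),(q@Y).round(4))
g=((I[...,1].astype(int)>I[...,2].astype(int)+15))
for r in (250,260,310):
    c=np.nonzero(g[r,290:372])[0]+290; print(r,c.min(),c.max()); P((c.min(),r),.17);P((c.max()+1,r),.17)
c=np.nonzero(g[250:330,328])[0]+250;print(c.max());P((328,c.max()+1),.17)
P((240,180),.025);P((549,180),.025)
# bar
I2,R=meas("pics/w6.png",T); q=np.array(R[0])/1000-np.array([.5165,.0105]);print(q@X,q@Y)
```

```text
250 290 363
(np.int64(290), 250) 0.17 [0.4547 0.0357] press xy -0.0538 0.0394
(np.int64(364), 250) 0.17 [ 0.474  -0.0412] press xy -0.0538 -0.0398
260 290 363
(np.int64(290), 260) 0.17 [0.4436 0.0331] press xy -0.0652 0.0397
(np.int64(364), 260) 0.17 [ 0.463  -0.0444] press xy -0.0652 -0.0402
310 299 354
(np.int64(299), 310) 0.17 [0.3873 0.0101] press xy -0.1254 0.0311
(np.int64(355), 310) 0.17 [ 0.4027 -0.0512] press xy -0.1255 -0.0321
321
(328, np.int64(322)) 0.17 [ 0.3805 -0.0255] press xy -0.1407 -0.0017
(240, 180) 0.025 [0.4876 0.1275] press xy 0.0005 0.1205
(549, 180) 0.025 [ 0.5939 -0.2959] press xy 0.0004 -0.316
bar rect mm ((561.5896606445312, -111.59156799316406), (93.70467376708984, 12.07934284210205), 14.344334602355957) px [424 137  17  78 699]
0.013987861262188215 -0.12939771330814995
```

View pics/w6z.png

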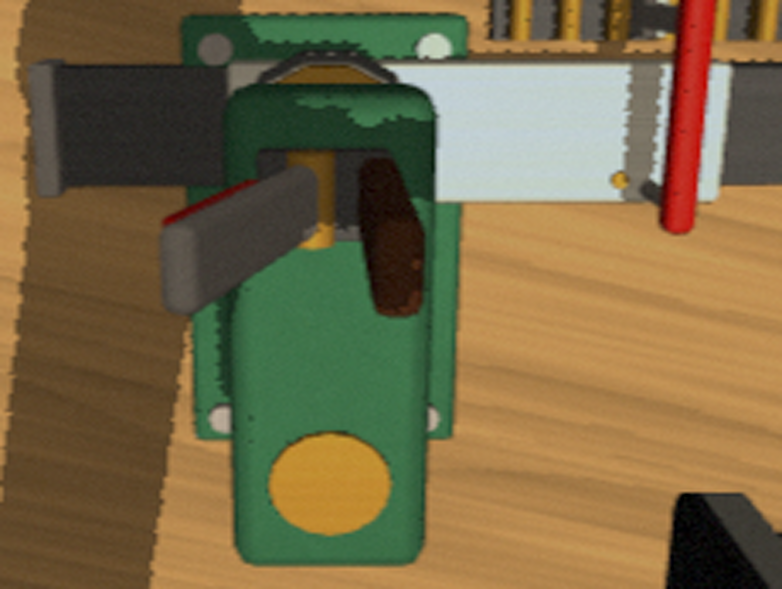

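drive_tool(
  grip=[0.085, 0.085, 0.085, 0.085, 0.085, 0.085, 0.085],
  delta_pos=[
    [0, 0, 0.035],
    [0, 0, 0.07],
    [0, 0, 0.1],
    [0, 0, 0.13],
    [0, 0, 0.155],
    [0, 0, 0.162],
    [0, 0, 0.162],
  ],
  spin=[0, 0, 0, 0, 0, 0, 0],
)

```text
time_s: 9.1
tcp_pos: [0.5124, 0.0162, 0.2262]
orientation: [0.788, -0.616, -0.001, 0.002]
wrist_force: [0.3, -0.3, -0.3]
grip_width: 0.0855
```

Run:
```python
from meas import *
s=manip.read_state();T=toolT(s);print(s["time_s"],s["tcp_pos"],s["wrist_force"],s["grip_width"])
cv2.imwrite("pics/w7.png",manip.camera("wrist")[:,:,::-1]);np.save("w7T.npy",T)
```

```text
9.1 [0.51244915 0.0162443  0.22619223] [ 0.26830223 -0.25345849 -0.32541993] 0.0854859751777384
```

View pics/w7.png

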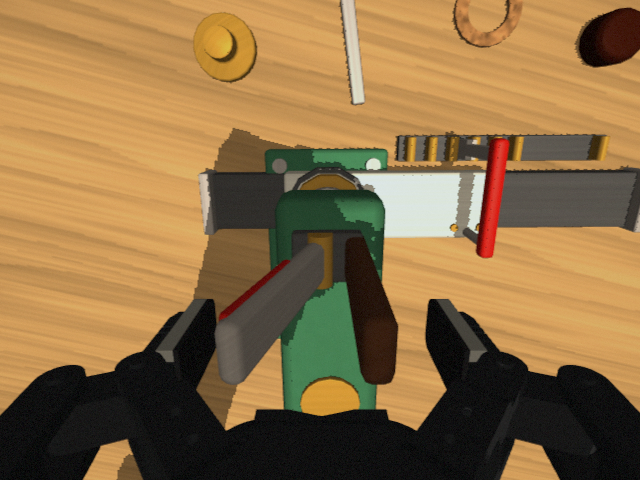

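drive_tool(
  grip=[0.08, 0.075, 0.07, 0.065, 0.06, 0.055, 0.05, 0.045, 0.04, 0.035, 0.03, 0.02, 0.01, 0.0, 0.0, 0.0],
  delta_pos=[
    [0.002, -0.002, 0],
    [0.004, -0.002, 0],
    [0.006, -0.002, 0],
    [0.008, -0.002, 0],
    [0.01, -0.002, 0],
    [0.0105, -0.002, 0],
    [0.0105, -0.002, 0],
    [0.0105, -0.002, 0],
    [0.0105, -0.002, 0],
    [0.0105, -0.002, 0],
    [0.0105, -0.002, 0],
    [0.0105, -0.002, 0],
    [0.0105, -0.002, 0],
    [0.0105, -0.002, 0],
    [0.0105, -0.002, 0],
    [0.0105, -0.002, 0],
  ],
  spin=[0, 0, 0, 0, 0, 0, 0, 0, 0, 0, 0, 0, 0, 0, 0, 0],
)

```text
time_s: 10.48
tcp_pos: [0.5215, 0.0085, 0.232]
orientation: [0.788, -0.615, 0.001, -0.003]
wrist_force: [-0.9, -0.6, 7.9]
grip_width: 0.0311
```

Run:
```python
from meas import *
s=manip.read_state();T=toolT(s);print(s["time_s"],s["tcp_pos"],s["wrist_force"],s["grip_width"])
cv2.imwrite("pics/w8.png",manip.camera("wrist")[:,:,::-1])
a=manip.camera("scene")[120:420,130:380,::-1];cv2.imwrite("pics/scene8.png",cv2.resize(a,None,fx=2,fy=2,interpolation=cv2.INTER_CUBIC))
```

```text
10.4833 [0.52147758 0.0085253  0.23204437] [-0.87521776 -0.57580844  7.92646496] 0.031064518973690287
```

View pics/w8.png

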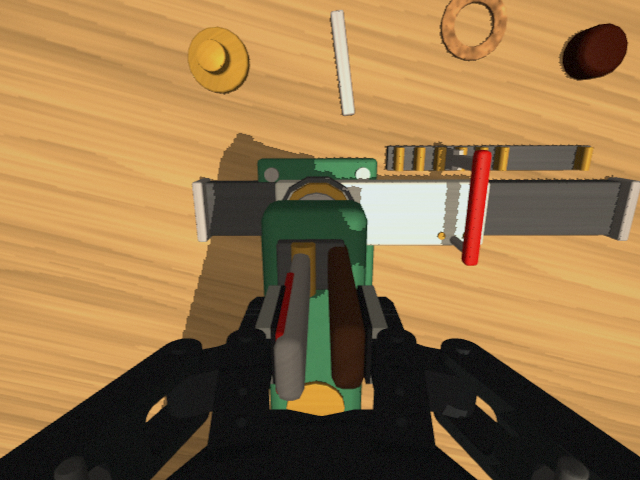

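View pics/scene8.png

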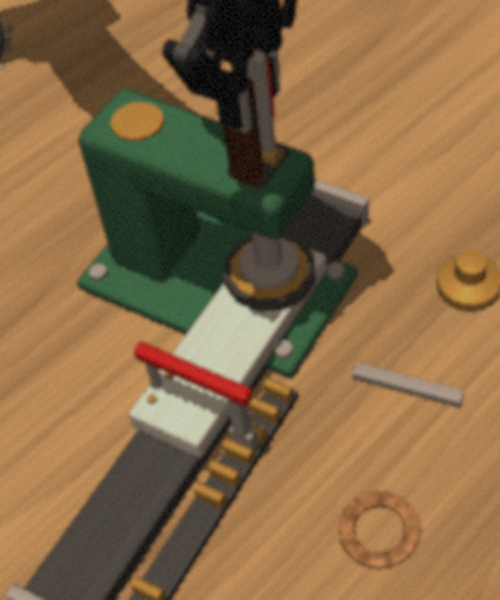

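drive_tool(
  grip=[0, 0, 0, 0, 0, 0],
  delta_pos=[
    [0, 0, 0],
    [0, 0, 0],
    [0, 0, 0],
    [0, 0, 0],
    [0, 0, 0],
    [0, 0, 0],
  ],
  spin=[0, 0, 0, 0, 0, 0],
)

```text
time_s: 11.08
tcp_pos: [0.5215, 0.0085, 0.232]
orientation: [0.788, -0.615, 0.001, -0.003]
wrist_force: [0.4, 0.2, 8.3]
grip_width: 0.0304
```

Run:
```python
from meas import *
s=manip.read_state();print(s["time_s"],s["tcp_pos"],s["wrist_force"],s["grip_width"])
a=manip.camera("scene")[220:300,220:320,::-1];cv2.imwrite("pics/scene9.png",cv2.resize(a,None,fx=7,fy=7,interpolation=cv2.INTER_CUBIC))
a=manip.camera("scene")[130:230,220:320,::-1];cv2.imwrite("pics/scene9b.png",cv2.resize(a,None,fx=6,fy=6,interpolation=cv2.INTER_CUBIC))
```

```text
11.0833 [0.52147765 0.00851201 0.23204313] [0.37468815 0.22743547 8.3378358 ] 0.030406538538199166
```

View pics/scene9.png

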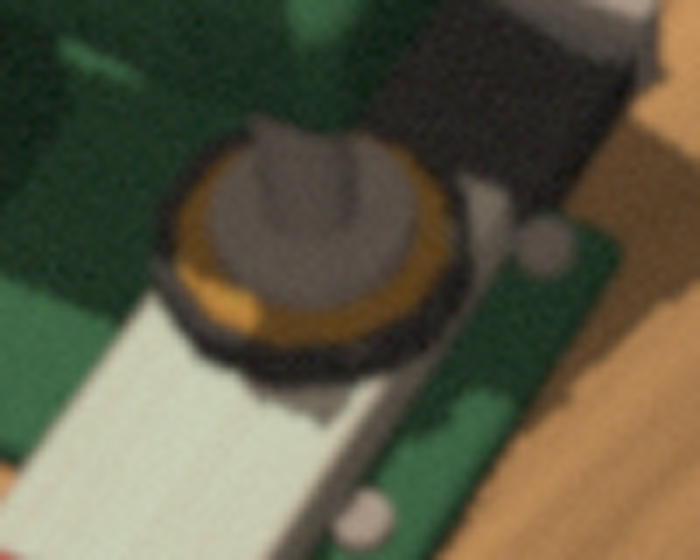

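View pics/scene9b.png

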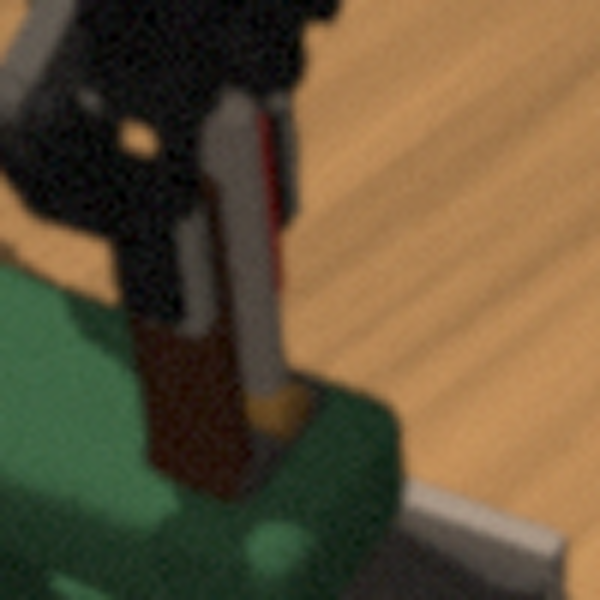

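drive_tool(
  grip=[0.04, 0.05, 0.06, 0.07, 0.08, 0.085, 0.085, 0.085, 0.085, 0.085, 0.085, 0.085, 0.085, 0.085, 0.085],
  delta_pos=[
    [0, 0, 0],
    [-0.003, 0, 0],
    [-0.006, 0, 0],
    [-0.009, 0, 0],
    [-0.0105, 0, 0],
    [-0.0105, 0, 0],
    [-0.0105, 0, 0],
    [-0.0105, 0, 0],
    [-0.0105, 0, -0.02],
    [-0.0105, 0, -0.06],
    [-0.0105, 0, -0.1],
    [-0.0105, 0, -0.14],
    [-0.0105, -0.04, -0.14],
    [-0.0105, -0.08, -0.14],
    [-0.0105, -0.08, -0.14],
  ],
  spin=[0, 0, 0, 0, 0, 0, 0, 0, 0, 0, 0, 0, 0, 0, 0],
)

```text
time_s: 12.43
tcp_pos: [0.5995, 0.043, 0.3654]
orientation: [0.79, -0.613, 0.003, 0.002]
wrist_force: [-0.5, 3.2, -2.3]
grip_width: 0.0853
```

Run:
```python
from meas import *
s=manip.read_state();print(s["time_s"],s["tcp_pos"],s["wrist_force"],s["grip_width"])
np.save("w10T.npy",toolT(s))
cv2.imwrite("pics/w10.png",manip.camera("wrist")[:,:,::-1])
S=manip.camera("scene")[:,:,::-1];cv2.imwrite("pics/scene10f.png",S)
cv2.imwrite("pics/scene10.png",cv2.resize(S[120:300,170:330],None,fx=3.3,fy=3.3,interpolation=cv2.INTER_CUBIC))
```

```text
12.4333 [0.59948724 0.0429599  0.36540821] [-0.46162166  3.24869598 -2.31321954] 0.08530194486071406
```

View pics/scene10.png

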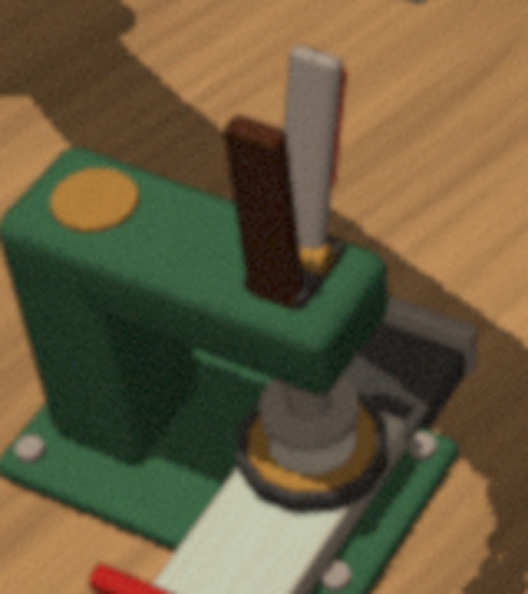

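View pics/w10.png

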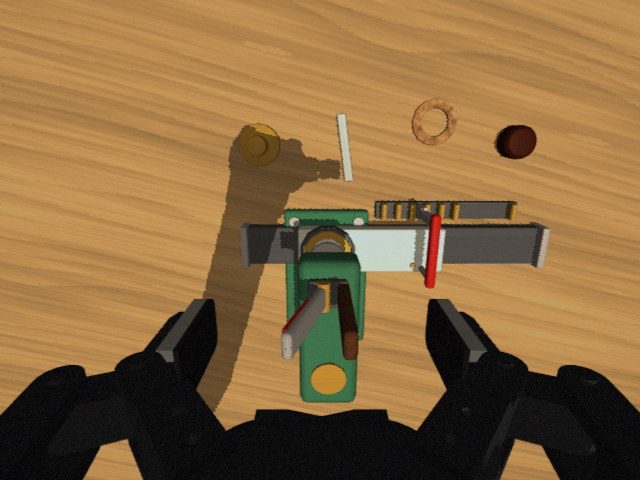

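Run:
```python
import cv2,numpy as np
from h import *
a=cv2.imread("pics/scene6.png")  # 2x crop from (130,120)
b=cv2.imread("pics/scene10f.png")[120:420,130:380];b=cv2.resize(b,None,fx=2,fy=2,interpolation=cv2.INTER_CUBIC)
c=np.hstack([x[210:320,200:340] for x in(a,b)]);cv2.imwrite("pics/cmp.png",cv2.resize(c,None,fx=2.8,fy=2.8,interpolation=cv2.INTER_CUBIC))
```

```text
(no output)
```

View pics/cmp.png

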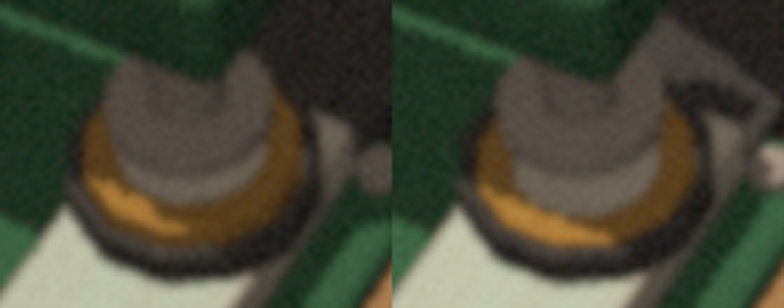

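Run:
```python
from h import *
O=np.array([.5165,.0105]);
for z in (.061,.055): print(z,proj("scene",[*O,z]))
yaw=np.radians(14.1);X=np.array([np.cos(yaw),np.sin(yaw)])
a=cv2.imread("pics/scene6.png");b=cv2.imread("pics/scene10f.png")[120:420,130:380];b=cv2.resize(b,None,fx=2,fy=2,interpolation=cv2.INTER_CUBIC)
for r in range(276,312,2): print(120+r/2,[tuple(int(v) for v in x[r,268]) for x in(a,b)],[tuple(int(v) for v in x[r,276]) for x in(a,b)])
for rr in (.036,.031):
  for z in (.061,.055):
    t=np.linspace(0,6.283,721);Q=np.array([proj("scene",[O[0]+rr*np.cos(k),O[1]+rr*np.sin(k),z]) for k in t]);print(rr,z,"max row",Q[:,1].max(),"cols",Q[:,0].min(),Q[:,0].max())
```

```text
0.061 [264.00898155 250.72405609]
0.055 [264.29641886 253.0681327 ]
258.0 [(83, 93, 101), (83, 96, 105)] [(85, 98, 108), (86, 98, 108)]
259.0 [(86, 99, 105), (87, 101, 109)] [(83, 96, 106), (88, 101, 109)]
260.0 [(80, 92, 101), (85, 99, 108)] [(69, 82, 93), (88, 101, 111)]
261.0 [(60, 76, 90), (84, 96, 105)] [(49, 70, 87), (87, 98, 108)]
262.0 [(39, 65, 87), (83, 94, 103)] [(35, 65, 87), (80, 93, 102)]
263.0 [(27, 60, 87), (69, 86, 99)] [(29, 62, 88), (59, 77, 92)]
264.0 [(27, 65, 91), (48, 75, 100)] [(29, 63, 88), (38, 66, 91)]
265.0 [(32, 70, 100), (41, 86, 120)] [(28, 66, 91), (28, 66, 94)]
266.0 [(31, 70, 100), (54, 113, 156)] [(30, 65, 90), (33, 80, 114)]
267.0 [(30, 64, 91), (57, 121, 170)] [(24, 59, 83), (48, 102, 143)]
268.0 [(29, 61, 83), (50, 102, 145)] [(27, 54, 70), (50, 99, 135)]
269.0 [(41, 57, 74), (54, 80, 104)] [(39, 52, 64), (54, 77, 97)]
270.0 [(54, 61, 68), (55, 65, 74)] [(45, 50, 58), (52, 61, 70)]
271.0 [(48, 52, 54), (46, 52, 56)] [(39, 44, 46), (46, 48, 52)]
272.0 [(34, 37, 38), (35, 39, 42)] [(30, 33, 36), (33, 38, 39)]
273.0 [(29, 29, 32), (28, 30, 33)] [(31, 32, 33), (27, 31, 34)]
274.0 [(46, 52, 53), (47, 53, 56)] [(58, 66, 66), (57, 65, 65)]
275.0 [(94, 111, 108), (101, 115, 114)] [(115, 132, 129), (118, 136, 132)]
0.036 0.061 max row 268.59504785543385 cols 241.51686492777932 286.43433835632356
0.036 0.055 max row 270.9102143927624 cols 241.91627291393107 286.61084404378465
0.031 0.061 max row 266.05662151779296 cols 244.64651724175744 283.32191283252416
0.031 0.055 max row 268.37617868899054 cols 245.03031682968347 283.51376747009596
```

drive_tool(
  grip=[0.085, 0.085, 0.085],
  delta_pos=[
    [0, 0, -0.02],
    [0, 0, -0.02],
    [0, 0, -0.02],
  ],
  spin=[0, 0, 0],
)

```text
time_s: 12.78
tcp_pos: [0.5937, 0.0358, 0.3897]
orientation: [0.788, -0.616, 0.001, -0.001]
wrist_force: [-0.2, -0.6, -0.4]
grip_width: 0.0851
```

```bash
python3 -c "
from bench import manip
print(manip.read_state()['wrist_force']); print(manip.close_job())"
```

```text
[-0.22170791 -0.57017226 -0.44006665]
the job is handed in; nothing more can be done
None
```

I set the ring and handed the job in at 12.8 s. I slid the carriage with the bar held up and let the bar drop into the 0.12 notch. Then I squeezed the trigger until it stood upright and let go.

**Last checks**
- **Notch:** the catch sits between the third and fourth teeth. The bar measures 129.4 mm on the -y side of the ram axis (130 expected), and the ring looks concentric with the ram foot.
- **Ring:** its hole edge dropped 2.4 px in the scene view, against 2.3 px expected for 6 mm. Its outer edge also matches a flush ring.
- **Release:** the ram is up, the trigger is back at rest, the loose parts look undisturbed, and the wrist force was about 0.8 N with the gripper clear.

**What went wrong or disagreed**
- **Over-lift:** while sliding I lifted too far by mistake. I pulled the bar against its upper stop with about 35 N, and it slipped about 9 mm in the fingers.
- **Hard push:** because of that slip, my later lowering pushed the bar down with about 47 N at the wrist until I backed off and opened. That push was through the fingers, not the gripper body.
- **Trigger width:** the gripper read 30.4 mm when squeezed, against the stated 32 mm. It read 10 to 11 mm on the 12 mm bar too, so I relied on the picture check of the ring instead.

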